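# Shut the fittings chest

## Robot

A 6-joint arm with a two-finger parallel gripper is mounted at the origin on a cart in front of the work surface, level with it; the furniture and walls round the work are solid. World frame = base frame: x ahead of the robot, y to its left, z up, the work surface at z = 0. Lengths are in m, angles in rad, forces in N, time in s.
With the tool pointing down it reaches from about 0.3 to 0.75 m from the base axis. Payload 8.5 kg.
Tool frame: the origin (TCP) lies midway between the tips of the shut fingers; the grasp point (between the pads) lies 19 mm behind it; z points along the fingers, y is the direction in which the jaws open and shut (so a half turn about z gives the same grasp; the last joint's range is limited). The gripper opens to 88 mm and grips with 3 to 60 N. Pads are 18 mm wide; open, the fingers measure 123 mm over their backs; the gripper's body (75 mm by 187 mm) begins 45 mm behind the grasp point.
Start: joints at [-1.368, 0.381, 1.297, -0, 1.464, -0.215], TCP at [0.223, -0.503, 0.239] pointing down, gripper open.
Joint ranges: [-3.11, 3.11], [-0.89, 2.33], [0.22, 2.48], [-1.42, 4.56], [0.17, 2.85], [-2.88, 2.88]. Speed limits (rad/s): [2.39, 2.39, 3.14, 3.14, 3.14, 3.14].

## Interface

Orientations are given as [roll, pitch, yaw] about the fixed x, y, z axes, in that order (R = Rz(yaw) Ry(pitch) Rx(roll)).
In Python, from rig import robot gives the robot as it stands.
- The arm moves only by the tool send_rows, never from a script. Its argument "targets" is a list that holds one entry, the list of rows, each a list of 6 numbers: the shift along the tool's x, y, z scaled (see below), then the turn, a rotation vector about the tool's x, y, z scaled (see below). A call has 1 to 8 rows; each row is the pose to reach, as a shift and turn from the pose commanded when the call began, along the tool's axes at that moment, turning the shorter way round; what a row does not reach only later rows make up. The controller multiplies each number of a shift by 200 mm and each number of a turn by 180 degrees. A row lasts 1/12 s, in which the tool goes at most 41.7 mm and 7.16 degrees, less where a joint would pass 70% of its speed; a pose out of reach is approached as far as the arm can. A call with a number of a shift or a turn outside -1 to 1 is refused whole. A call with a gripper value outside its range is refused whole. "gripper" is the opening, from 0 (shut) to 1 (fully open), set as the call begins (left out, the last holds). The fingers move at their own pace and stop on an object; "newtons" is the grip in N (left out, the last holds). Time passes only in rows, so rows that repeat a pose let the fingers close. It gives the time, the measured TCP pose, the force and the opening at its end, in the units of the state.
- robot.get_state(): the state, without advancing time (a new reading comes with each control period).
- robot.capture(name): name is "side" or "top"; returns the picture (480x640x3 uint8, red, green, blue); there is no depth.
- robot.camera_info(name): a dict with "fov_y" (degrees; the focal length in pixels is half the picture's height over the tangent of half this angle, whatever the lens; pixels are square), "cx", "cy" (the principal point, pixels), "k1" (the pictures are not rectified: a ray, as slopes to the right and down, at radius r is drawn at 1 + k1 r^2 times it, then the intrinsics apply), "eye" and "attitude" of the camera in the world. Camera axes: x right, y down, z forward; pixel columns grow to the right and rows downward; lengths in m; the calibration is good to about 2 mm. A picture is of the moment at which its call begins. camera_info takes no time and is no camera call.
- robot.sign_off(): hands the job in, once; it reports no verdict.
The state is a dict: "t": time; "joints": joint angles; "dq": joint speeds; "tau": joint torques, N m; "tcp_pos": TCP position; "tool_rot": TCP orientation; "wrist_force": force on the tool from outside, world axes, zero at the start; "torque": the same for the moment, N m; "grip_width": finger opening in m.
Only numpy, scipy, OpenCV 4.12 (cv2) and the standard library are available. Lean on these libraries where they do the work, as an engineer would, in place of code of your own. Each camera call takes 0.05 s, during which the arm holds its last target.

## Task

The fittings chest on the lift table was left open: push both of its drawers fully home with the fingertips, and only then push its lid down until it is fully shut. Do not grip or lift anything, do not tip the chest or shove it along (a centimetre at most), and leave the other things on the table where they are.

Things in the scene. Friction and masses are not known exactly. Their poses are not given: they have to be found in the camera images.
- chest: low grey sheet-steel chest, loose, about 3 kg, 162 mm deep (x), 222 mm wide (y); the rim of its body is 78 mm high, 82 mm with the lid shut. Two drawers side by side at the front, a shallow tray under a hinged lid on top. Origin: centre of its underside, on the table. Its -x axis points out of the drawer fronts, towards the robot (turned up to 0.3 rad), z up. Its drawer fronts are 105 mm wide, from 5 to 52 mm above the table, in the plane 85 mm ahead of the origin when shut
- drawer_left_pull (a point): centre of the front face of the flat steel pull on the left (+y) drawer (as the robot sees it). The pull is 50 mm wide, 14 mm high and stands 13 mm out from the drawer front; the point lies 30 mm above the table, 98 mm ahead (chest -x) of the chest's origin when shut, 54 mm off its middle
- drawer_right_pull (a point): centre of the front face of the flat steel pull on the right (-y) drawer (as the robot sees it). The pull is 50 mm wide, 14 mm high and stands 13 mm out from the drawer front; the point lies 30 mm above the table, 98 mm ahead (chest -x) of the chest's origin when shut, 54 mm off its middle
- drawer_left (a joint): how far the left (+y) drawer stands out of the chest, m: 0 = fully home against its stop, 0.10 = fully out; starts 0.035 to 0.075. It slides along the chest's x axis with about 1.5 N of friction and stays where left
- drawer_right (a joint): how far the right (-y) drawer stands out of the chest, m: 0 = fully home against its stop, 0.10 = fully out; starts 0.035 to 0.075. It slides along the chest's x axis with about 1.5 N of friction and stays where left
- lid_edge (a point): middle of the lid's front (free) edge, on its outer face; the lid is a 226 mm wide, 3 mm thick sheet with a 12 mm lip along this edge that hangs 9 mm below the sheet when the lid is shut. The point is 169 mm from the hinge line
- lid_hinge (a point): middle of the lid's hinge line along the chest's y axis, at the back of the chest: 82 mm behind (chest +x) the origin and 79 mm above the table
- lid (a joint): opening angle of the lid, rad: 0 = shut and level, 1.5 = nearly upright; starts 0.85 to 1.1, leaning over the back half of the chest with its outer face to the back and up. A stiff hinge (0.35 N m): the lid stays at any angle and needs about 1 to 3 N at its free edge to close, towards the robot and down
- tape_measure: bystander: yellow-and-black tape measure, 34 x 79 x 57 mm high, loose, beside the chest. Origin: centre of its underside
- spare_coil: bystander: black box-shaped valve coil with a white top stud, 30 x 36 x 46 mm high, loose, at the right front of the chest. Origin: centre of its underside
- thread_tape: bystander: roll of white thread tape lying flat, 54 mm across, 15 mm high, loose, beside the chest. Origin: centre of its underside
- pliers: bystander: pliers with red handles lying flat, 53 x 178 x 13 mm, loose, at the left front of the chest. Origin: centre of its underside

How it is judged:
On the way, in this order (a step that is already met when the one before it is completed fails the run):
1. both drawers are fully home while the lid is still up (value of joint each of drawer_left, drawer_right below 0.004 m and value of joint lid above 0.5 rad), for 0.2 s.
2. the lid is shut over the closed drawers (value of joint each of drawer_left, drawer_right below 0.004 m and value of joint lid below 0.04 rad), for 0.2 s.
At the end, for the whole second after the job is handed in: both drawers within 4 mm of fully home, the lid within 0.04 rad of shut, the chest level, at rest and within 12 mm of where it stood (all of step 2 and angle between chest's own z axis and vertical below 0.03 rad and distance of chest from where it was at the start of the episode below 0.012 m and linear speed of chest below 0.01 m/s); the robot touches nothing.
It fails at once if the chest is shoved more than 12 mm from its place (distance of chest from where it was at the start of the episode above 0.012 m).
It fails at once if the chest is lifted or tipped (10 mm or 0.1 rad) (height (world z) of chest above 0.01 m or angle between chest's own z axis and vertical above 0.1 rad).
It fails at once if a bystander is lifted or moved more than 30 mm (distance of any of tape_measure, spare_coil, thread_tape, pliers from where it was at the start of the episode above 0.03 m).
It also fails if it takes over 59 s, if anything falls off the work surface, if the arm or the gripper's body presses on something with over 40 N, if the wrist force passes 120 N, or if a joint passes its speed limit or range.

## Working session

There is one attempt and no reset: what is moved stays moved. The work goes in short steps, Python scripts to look and compute and a tool call to move; the robot and the scene stay as the last step left them, time stands still between calls to the robot, and variables do not carry over. Pictures are saved under pics/ and viewed, and the job is handed in when it is done.

Besides the shell and the picture viewer there is one more tool, called after ">>>" by a JSON object that holds its "name" and its "arguments". send_rows: Moves the arm, as the interface text tells. Its arguments: {"type":"object","properties":{"targets":{"type":"array"},"gripper":{"type":"number"},"newtons":{"type":"number"}},"required":["targets"]}

```bash
ls; mkdir -p pics; python3 - <<'E'
from rig import robot
import cv2
print(robot.get_state())
for n in("side","top"):
    print(robot.camera_info(n))
    cv2.imwrite(f"pics/{n}0.png",robot.capture(n)[:,:,::-1])
E
```

```text
pics
{'t': 0.0, 'joints': array([-1.36831251e+00,  3.81190904e-01,  1.29827829e+00,  1.32139219e-05,
        1.46360797e+00, -2.15317985e-01]), 'dq': array([-0.0013013 ,  0.00083008, -0.00043796, -0.00037535, -0.00134959,
       -0.00022449]), 'tau': array([ 6.54612613e-04, -4.37928486e+01, -2.24559027e+01,  7.13867485e-02,
        3.52493359e-02, -1.10714914e-04]), 'tcp_pos': array([ 0.2230957 , -0.50240214,  0.2381346 ]), 'tool_rot': array([-3.14014523e+00, -3.30008937e-04,  4.17800140e-01]), 'wrist_force': array([-0.04683805, -0.72903616,  0.60890685]), 'torque': array([ 0.02311249, -0.00202368, -0.03559716]), 'grip_width': 0.08807401209153119}
{'fov_y': 43.523791262931226, 'cx': 321.8197722778282, 'cy': 239.52464483042857, 'k1': 0.04256117953688005, 'eye': array([ 0.51126637, -0.96562878,  0.60204678]), 'attitude': array([-2.07062462,  0.01658997, -0.06763664])}
{'fov_y': 56.98662538416416, 'cx': 319.186623250625, 'cy': 238.74082677704277, 'k1': -0.08424089941300904, 'eye': array([ 0.4239414 , -0.03548654,  0.92620071]), 'attitude': array([-2.97363324,  0.00672373, -1.55273695])}
```

View pics/top0.png

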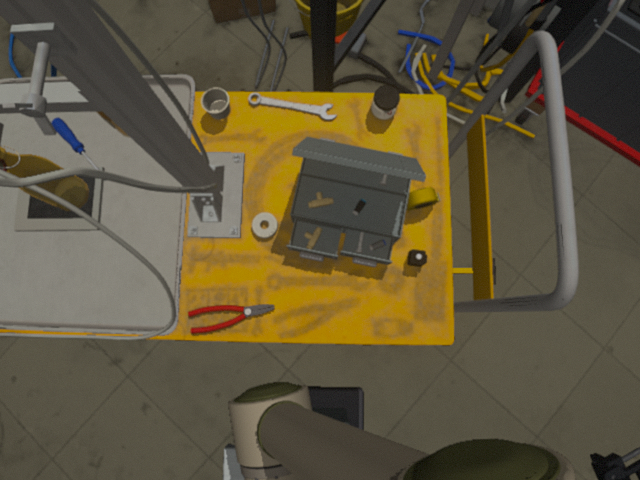

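View pics/side0.png

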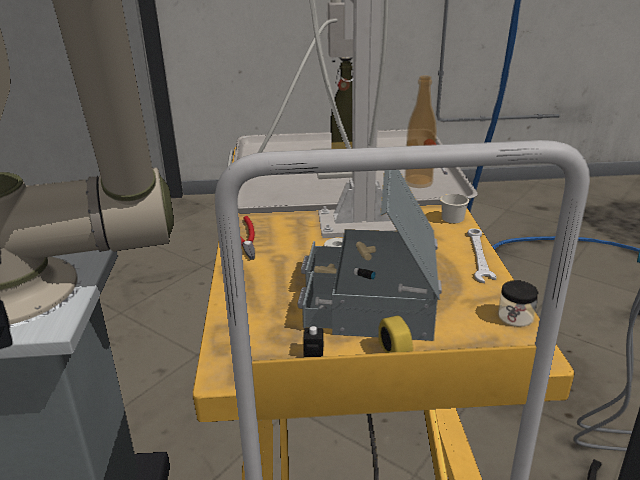

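The top view shows the chest turned slightly, centred near (355,205), with both drawers out toward the bottom of the picture (the robot). The lid stands up at the top, around (360,160). The coil is at (417,257), the yellow tape measure at (423,198), the thread tape at (264,225) and the pliers at (230,318). I'll enlarge it.

```bash
cat > h.py <<'E'
import numpy as np,cv2
from rig import robot
from scipy.spatial.transform import Rotation as Ro
def cam(n):
    c=robot.camera_info(n); f=240/np.tan(np.radians(c['fov_y']/2))
    return c,f,Ro.from_euler('xyz',c['attitude']).as_matrix(),np.array(c['eye'])
def proj(n,P):
    c,f,R,e=cam(n); p=(np.atleast_2d(P)-e)@R; s=p[:,:2]/p[:,2:]
    s=s*(1+c['k1']*(s**2).sum(1,keepdims=True)); return s*f+[c['cx'],c['cy']]
def ray(n,uv):
    c,f,R,e=cam(n); d=(np.array(uv,float)-[c['cx'],c['cy']])/f; s=d.copy()
    for _ in range(20): s=d/(1+c['k1']*(s@s))
    return e,R@np.array([s[0],s[1],1])
def onz(n,uv,z):
    e,d=ray(n,uv); return e+d*(z-e[2])/d[2]
E
python3 - <<'E'
import cv2
t=cv2.imread('pics/top0.png');s=cv2.imread('pics/side0.png')
cv2.imwrite('pics/top0c.png',cv2.resize(t[120:280,260:460],None,fx=4,fy=3.75,interpolation=2)[:600] if 0 else cv2.resize(t[130:280,270:450],None,fx=4,fy=4,interpolation=2))
cv2.imwrite('pics/side0c.png',cv2.resize(s[160:360,280:460],None,fx=3,fy=3,interpolation=2))
from h import *
for uv in((445,95),(455,343),(218,200)): print(onz('top',uv,0))
E
```

```text
[ 0.91853647 -0.30764114  0.        ]
[ 0.36730237 -0.31073596  0.        ]
[0.66244435 0.1948142  0.        ]
```

View pics/top0c.png

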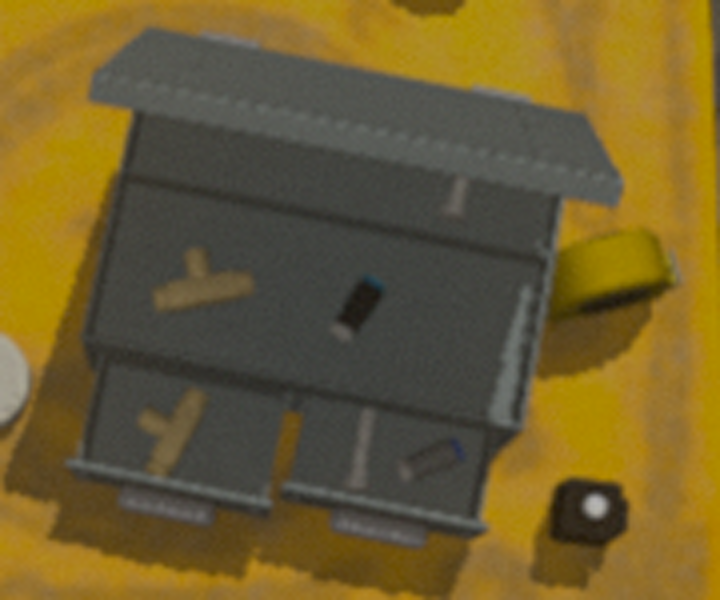

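View pics/side0c.png

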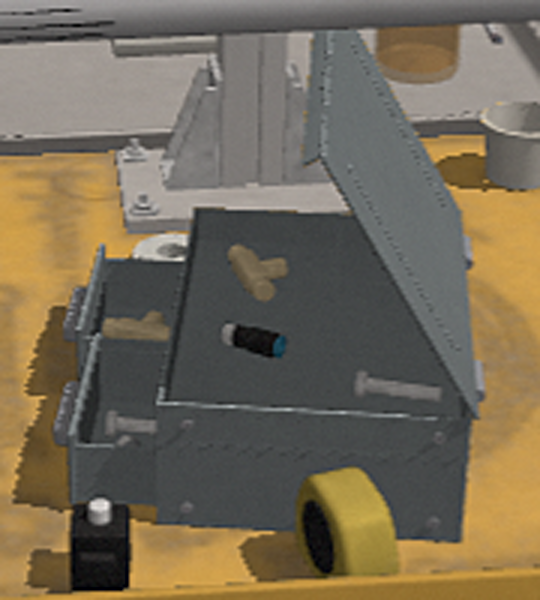

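```bash
cat > fit.py <<'E'
from h import *
from scipy.optimize import least_squares
def T(c): return np.array([c[0]/4+270,c[1]/4+130])
def S(c): return np.array([c[0]/3+280,c[1]/3+160])
def model(q):
    x,y,a,dl,dr,th=q
    R=Ro.from_euler('z',a).as_matrix()
    l=lambda s,yy,n=0:(.082-s*np.cos(th)-n*np.sin(th),yy,.079+s*np.sin(th)-n*np.cos(th))
    P={'FL':(-.081,.111,.078),'FR':(-.081,-.111,.078),'BR':(.081,-.111,.078),
    'lL':(-.085-dl,.1065,.052),'lR':(-.085-dl,.0015,.052),'rL':(-.085-dr,-.0015,.052),'rR':(-.085-dr,-.1065,.052),
    'pl':(-.098-dl,.054,.037),'pr':(-.098-dr,-.054,.037),
    'EL':l(.169,.113),'ER':l(.169,-.113),'LL':l(.169,.113,.012),'LR':l(.169,-.113,.012),'HL':l(0,.113),'HR':l(0,-.113)}
    return {k:R@np.array(v)+[x,y,0] for k,v in P.items()}
obs=[('top',k,T(c)) for k,c in {'FL':(88,345),'FR':(510,440),'lL':(68,465),'lR':(268,508),'rL':(283,490),'rR':(485,530),'EL':(95,75),'ER':(622,180),'LL':(92,100),'LR':(617,205),'HL':(150,28),'HR':(585,115)}.items()]
obs+=[('side',k,S(c)) for k,c in {'FR':(158,402),'BR':(470,415),'rR':(70,445),'ER':(322,160),'LR':(308,162),'HR':(478,415)}.items()]
def res(q):
    m=model(q); return np.concatenate([proj(n,m[k])[0]-uv for n,k,uv in obs])
if __name__=='__main__':
    r=least_squares(res,[.63,-.12,.2,.05,.05,.95],loss='soft_l1',diff_step=1e-5)
    print(np.round(r.x,4))
    for (n,k,_),e in zip(obs,r.fun.reshape(-1,2) ): print(n,k,np.round(res(r.x).reshape(-1,2)[[i for i,o in enumerate(obs) if o[0]==n and o[1]==k][0]],1))
    im=[cv2.imread(f'pics/{n}0.png') for n in('top','side')]
    for k,p in model(r.x).items():
        print(k,np.round(p,3))
        for i,n in zip(im,('top','side')):
            u=proj(n,p)[0]; cv2.circle(i,tuple(int(round(v*16)) for v in u),16,(0,0,255),-1,cv2.LINE_AA,4)
    cv2.imwrite('pics/ov.png',np.hstack([cv2.resize(im[0][140:280,280:440],None,fx=2.5,fy=3.5),cv2.resize(im[1][160:340,300:460],None,fx=2.5,fy=490/180)]))
    for nm,uv,z in(('coil',(417,265),0.0),('tape top',(424,195),.057),('thread',(264,225),.015),('pliers tip',(272,309),.006),('pl',(190,330),.01)): print(nm,np.round(onz('top',uv,z),3))
E
python3 fit.py
```

```text
[ 0.6726 -0.0929 -0.1906  0.0547  0.0438  1.0692]
top FL [-2.2 -1.3]
top FR [ 3.5 -2.1]
top lL [-0.4  0. ]
top lR [1. 0.]
top rL [-0.2 -0.5]
top rR [1.  0.3]
top EL [-0.8 -0.5]
top ER [1.  0.1]
top LL [-1.2  0.3]
top LR [0.4 0.9]
top HL [-1.1  1. ]
top HR [-0.2  1.2]
side FR [-0.1  0.3]
side BR [1.6 1.9]
side rR [-0.2 -3.7]
side ER [ 1.5 -2.7]
side LR [-1.4 -0. ]
side HR [-0.3  2.1]
FL [0.614 0.031 0.078]
FR [ 0.572 -0.187  0.078]
BR [ 0.731 -0.217  0.078]
lL [0.556 0.038 0.052]
lR [ 0.536 -0.065  0.052]
rL [ 0.546 -0.07   0.052]
rR [ 0.526 -0.173  0.052]
pl [ 0.533 -0.011  0.037]
pr [ 0.523 -0.119  0.037]
EL [0.695 0.018 0.227]
ER [ 0.652 -0.204  0.227]
LL [0.684 0.02  0.221]
LR [ 0.642 -0.202  0.221]
HL [0.775 0.002 0.079]
HR [ 0.732 -0.219  0.079]
coil [ 0.528 -0.234  0.   ]
tape top [ 0.665 -0.239  0.057]
thread [0.606 0.09  0.015]
pliers tip [0.431 0.068 0.006]
pl [0.384 0.236 0.01 ]
```

View pics/ov.png

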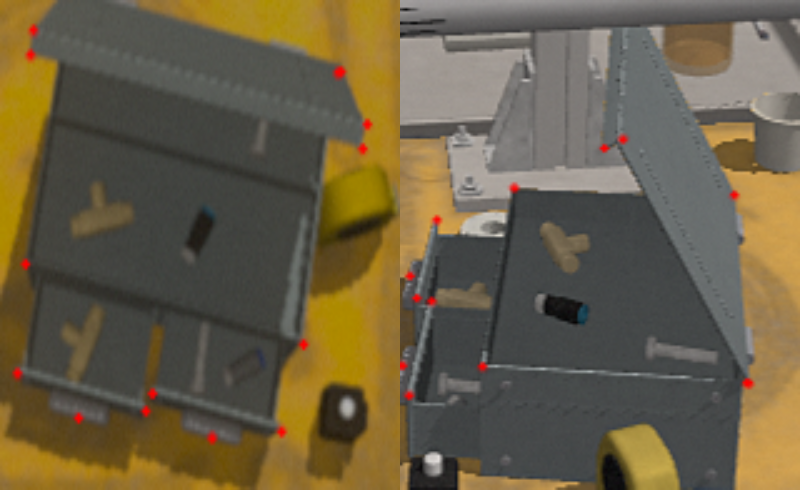

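```bash
cat >> h.py <<'E'
C=np.array([.6726,-.0929,0]); A=-.1906
def ch(p): return C+Ro.from_euler('z',A).apply(np.array(p,float))
def plan(p,rpy=(np.pi,0,A),world=False):
    s=robot.get_state(); R=Ro.from_euler('xyz',s['tool_rot'])
    P=np.array(p) if world else ch(p)
    d=R.inv().apply(P-s['tcp_pos']); w=(R.inv()*Ro.from_euler('xyz',rpy)).as_rotvec()
    print('t',round(s['t'],2),'tcp',np.round(s['tcp_pos'],4),'chestframe',np.round(Ro.from_euler('z',-A).apply(s['tcp_pos']-C),4),'F',np.round(s['wrist_force'],2))
    print('to',np.round(P,3),'rows',np.round(np.r_[d/.2,w/np.pi],4),'n',np.linalg.norm(d)/.0417,np.degrees(np.linalg.norm(w))/7.16)
E
python3 - <<'E'
from h import *
plan((-.215,0,.15))
plan((.3,-.33,.2),world=True)
E
```

```text
t 0.1 tcp [ 0.2231 -0.5024  0.2382] chestframe [-0.3638 -0.4873  0.2382] F [ 0.02 -0.74  0.09]
to [ 0.461 -0.052  0.15 ] rows [ 2.0028e+00 -1.5736e+00  4.4350e-01 -4.0000e-04  1.0000e-04  1.9360e-01] n 12.39963019648566 4.868244283300519
t 0.1 tcp [ 0.2231 -0.5024  0.2382] chestframe [-0.3638 -0.4873  0.2382] F [ 0.02 -0.74  0.09]
to [ 0.3  -0.33  0.2 ] rows [ 7.012e-01 -6.318e-01  1.921e-01 -4.000e-04  1.000e-04  1.936e-01] n 4.619584673699379 4.868244283300519
```

>>> {"name": "send_rows", "arguments": {"targets": [[[0.7,-0.63,0.19,0,0,0.1936],[0.7,-0.63,0.19,0,0,0.1936],[0.7,-0.63,0.19,0,0,0.1936],[0.7,-0.63,0.19,0,0,0.1936],[0.7,-0.63,0.19,0,0,0.1936],[0.7,-0.63,0.19,0,0,0.1936]]], "gripper": 1}}

```text
t: 0.6
tcp_pos: [0.3008, -0.326, 0.1998]
tool_rot: [-3.138, 0.002, -0.194]
wrist_force: [-0.0, 0.2, -0.0]
grip_width: 0.0881
```

```bash
python3 - <<'E'
from h import *
plan((-.3,-.12,.18))
plan((-.215,0,.15))
E
```

```text
t 0.6 tcp [ 0.3008 -0.326   0.1998] chestframe [-0.3209 -0.2993  0.1998] F [-0.01  0.17 -0.03]
to [ 0.355 -0.154  0.18 ] rows [ 1.018e-01 -8.967e-01  1.018e-01 -1.100e-03  5.000e-04 -1.000e-03] n 4.355880810157222 0.03864843138283546
t 0.6 tcp [ 0.3008 -0.326   0.1998] chestframe [-0.3209 -0.2993  0.1998] F [-0.01  0.17 -0.03]
to [ 0.461 -0.052  0.15 ] rows [ 5.2510e-01 -1.4975e+00  2.5310e-01 -1.1000e-03  5.0000e-04 -1.0000e-03] n 7.707441386145951 0.03864843138283546
```

>>> {"name": "send_rows", "arguments": {"targets": [[[0.25,-0.9,0.12,0,0,0],[0.25,-0.9,0.12,0,0,0],[0.25,-0.9,0.12,0,0,0],[0.25,-0.9,0.12,0,0,0],[0.25,-0.9,0.12,0,0,0],[0.25,-0.9,0.12,0,0,0]]]}}

```text
t: 1.1
tcp_pos: [0.3839, -0.1605, 0.1763]
tool_rot: [-3.14, 0.001, -0.185]
wrist_force: [0.6, -0.2, 0.7]
grip_width: 0.088
```

```bash
python3 - <<'E'
from h import *
plan((-.215,0,.10))
E
```

```text
t 1.1 tcp [ 0.3839 -0.1605  0.1763] chestframe [-0.2707 -0.121   0.1763] F [ 0.65 -0.22  0.73]
to [ 0.461 -0.052  0.1  ] rows [ 2.822e-01 -6.031e-01  3.818e-01 -4.000e-04  3.000e-04  1.800e-03] n 3.6814698227460063 0.04593099610326118
```

>>> {"name": "send_rows", "arguments": {"targets": [[[0.28,-0.6,0.38,0,0,0.0015],[0.28,-0.6,0.38,0,0,0.0015],[0.28,-0.6,0.38,0,0,0.0015],[0.28,-0.6,0.38,0,0,0.0015],[0.28,-0.6,0.38,0,0,0.0015],[0.28,-0.6,0.38,0,0,0.0015]]]}}

```text
t: 1.6
tcp_pos: [0.461, -0.0564, 0.1001]
tool_rot: [3.142, 0.002, -0.193]
wrist_force: [0.6, 0.6, 0.6]
grip_width: 0.0884
```

```bash
python3 - <<'E'
from h import *
plan((-.215,0,.028))
im=robot.capture('side')[:,:,::-1]; cv2.imwrite('pics/s1.png',im)
im=robot.capture('top')[:,:,::-1]; cv2.imwrite('pics/t1.png',im)
E
```

```text
t 1.6 tcp [ 0.461  -0.0564  0.1001] chestframe [-0.2146 -0.0042  0.1001] F [0.56 0.56 0.57]
to [ 0.461 -0.052  0.028] rows [-0.0013 -0.021   0.3607  0.      0.0005 -0.0007] n 1.7327754259656563 0.020950984445856514
```

View pics/s1.png

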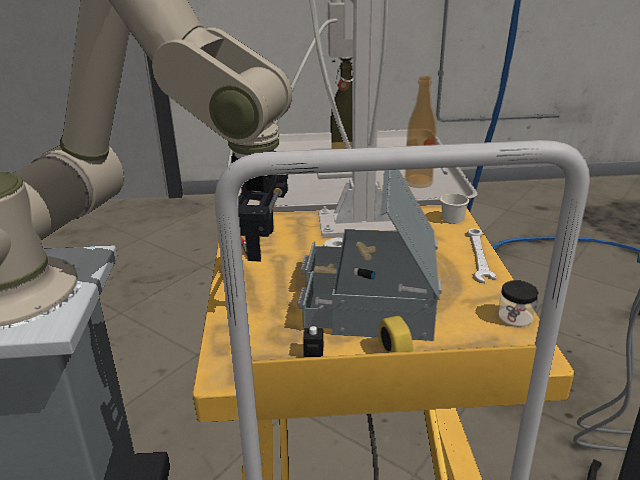

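View pics/t1.png

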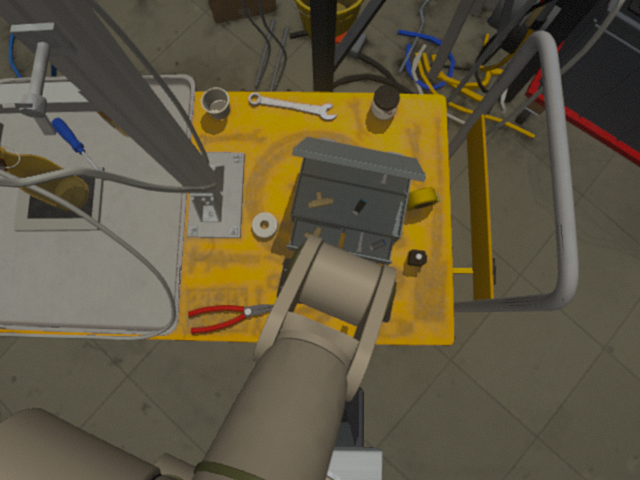

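The side view shows the gripper above the table just ahead of the drawers, with the fingertips at (253,258) and a clear gap to the chest. In the top view the arm hides the pulls, but the coil, tape, thread roll and pliers haven't moved. Going down now.

>>> {"name": "send_rows", "arguments": {"targets": [[[0,-0.02,0.2,0,0,0],[0,-0.02,0.36,0,0,0],[0,-0.02,0.36,0,0,0],[0,-0.02,0.36,0,0,0]]]}}

```text
t: 2.03
tcp_pos: [0.4612, -0.0533, 0.0291]
tool_rot: [-3.141, 0.002, -0.197]
wrist_force: [-0.4, -0.4, 0.7]
grip_width: 0.0879
```

```bash
python3 - <<'E'
from h import *
plan((-.175,0,.028))
im=robot.capture('side')[:,:,::-1]; cv2.imwrite('pics/s2.png',cv2.resize(im[140:360,200:460],None,fx=2.5,fy=2.5))
E
```

```text
t 2.03 tcp [ 0.4612 -0.0533  0.0291] chestframe [-0.2151 -0.0012  0.0291] F [-0.37 -0.44  0.71]
to [ 0.501 -0.06   0.028] rows [ 2.002e-01 -7.000e-03  5.000e-03 -1.000e-04  5.000e-04 -1.900e-03] n 0.9613015995849541 0.049609720383197276
```

View pics/s2.png

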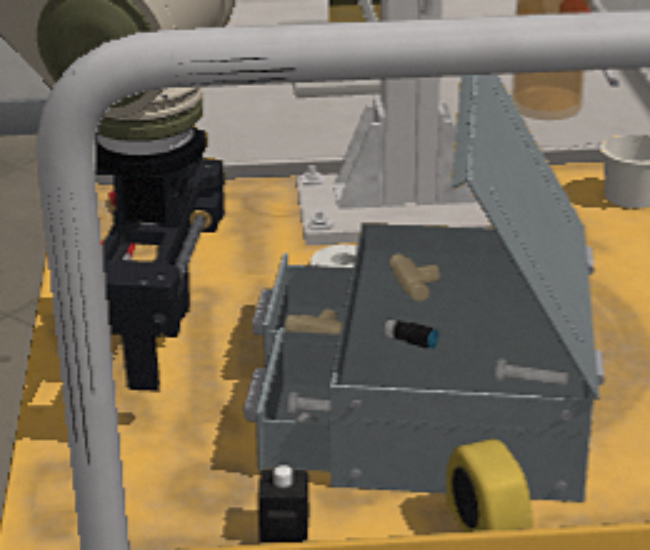

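The gripper stands at crop (145,380), about 5 cm short of the pulls, and its body sits just above rim height. I'll push slowly now.

>>> {"name": "send_rows", "arguments": {"targets": [[[0.1,-0.005,0,0,0,-0.0015],[0.2,-0.005,0,0,0,-0.0015],[0.22,-0.005,0,0,0,-0.0015],[0.24,-0.005,0,0,0,-0.0015],[0.26,-0.005,0,0,0,-0.0015],[0.28,-0.005,0,0,0,-0.0015],[0.3,-0.005,0,0,0,-0.0015],[0.3,-0.005,0,0,0,-0.0015]]]}}

```text
t: 2.75
tcp_pos: [0.5211, -0.0631, 0.029]
tool_rot: [3.142, -0.001, -0.191]
wrist_force: [-0.6, -0.0, 0.7]
grip_width: 0.0883
```

```bash
python3 - <<'E'
from h import *
plan((-.125,0,.028))
E
```

```text
t 2.75 tcp [ 0.5211 -0.0631  0.029 ] chestframe [-0.1544  0.0006  0.029 ] F [-0.58 -0.02  0.68]
to [ 0.55  -0.069  0.028] rows [ 0.1471  0.003   0.005   0.     -0.0002  0.    ] n 0.7061392002936242 0.0052537403017836794
```

>>> {"name": "send_rows", "arguments": {"targets": [[[0.02,0,0,0,0,0],[0.04,0,0,0,0,0],[0.06,0,0,0,0,0],[0.08,0,0,0,0,0],[0.1,0,0,0,0,0],[0.12,0,0,0,0,0],[0.13,0,0,0,0,0],[0.14,0,0,0,0,0]]]}}

```text
t: 3.42
tcp_pos: [0.5484, -0.0682, 0.0287]
tool_rot: [-3.142, 0.0, -0.19]
wrist_force: [-3.4, 1.1, 1.8]
grip_width: 0.0883
```

```bash
python3 - <<'E'
from h import *
plan((-.107,0,.028))
im=robot.capture('side')[:,:,::-1]; cv2.imwrite('pics/s3.png',cv2.resize(im[140:360,200:460],None,fx=2.5,fy=2.5))
E
```

```text
t 3.42 tcp [ 0.5484 -0.0682  0.0287] chestframe [-0.1266  0.0007  0.0287] F [-3.38  1.06  1.8 ]
to [ 0.568 -0.073  0.028] rows [ 0.0981  0.0036  0.0034 -0.      0.      0.0001] n 0.4710748321234672 0.0023567999102934415
```

View pics/s3.png

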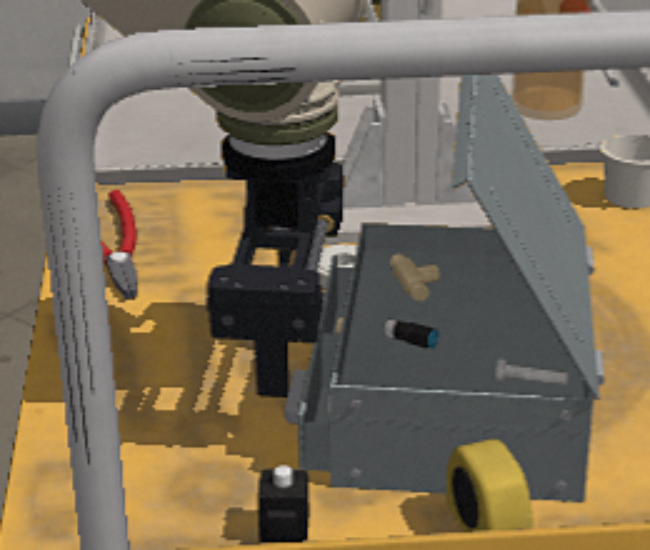

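Both drawers are moving in together, and 3.4 N matches two lots of drawer friction. The gripper body still clears the rim. Continuing in fine steps.

>>> {"name": "send_rows", "arguments": {"targets": [[[0.015,0,0,0,0,0],[0.03,0,0,0,0,0],[0.045,0,0,0,0,0],[0.055,0,0,0,0,0],[0.065,0,0,0,0,0],[0.07,0,0,0,0,0]]]}}

```text
t: 3.97
tcp_pos: [0.5621, -0.0709, 0.0287]
tool_rot: [-3.142, 0.0, -0.19]
wrist_force: [-3.1, 1.2, -0.3]
grip_width: 0.0881
```

>>> {"name": "send_rows", "arguments": {"targets": [[[0.004,0,0,0,0,0],[0.008,0,0,0,0,0],[0.01,0,0,0,0,0],[0.01,0,0,0,0,0]]]}}

```text
t: 4.3
tcp_pos: [0.5639, -0.0712, 0.0287]
tool_rot: [-3.142, 0.0, -0.19]
wrist_force: [-2.3, 2.0, -1.6]
grip_width: 0.0883
```

```bash
python3 - <<'E'
from h import *
plan((-.107,0,.028))
im=robot.capture('side')[:,:,::-1]; cv2.imwrite('pics/s4.png',cv2.resize(im[140:360,200:460],None,fx=2.5,fy=2.5))
E
```

```text
t 4.3 tcp [ 0.5639 -0.0712  0.0287] chestframe [-0.1108  0.0007  0.0287] F [-2.28  2.03 -1.64]
to [ 0.568 -0.073  0.028] rows [ 0.0191  0.0034  0.0033 -0.      0.      0.0001] n 0.09459720334565402 0.00152818484430526
```

View pics/s4.png

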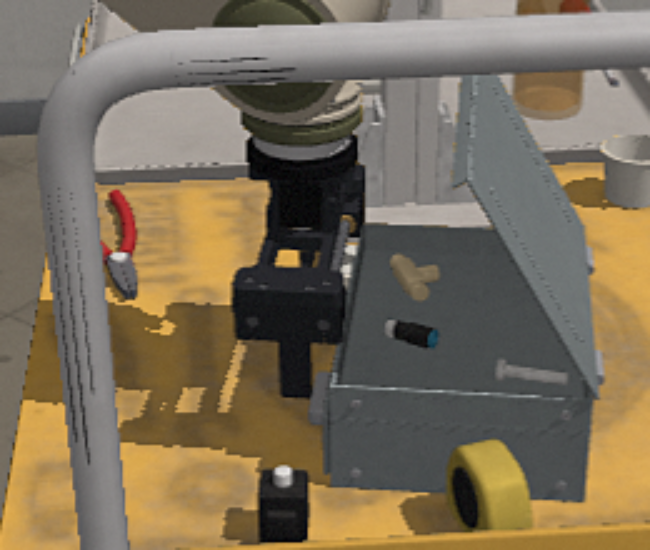

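The drawers are almost home. Stepping on 1 mm at a time, watching the force.

>>> {"name": "send_rows", "arguments": {"targets": [[[0.003,0,0,0,0,0],[0.006,0,0,0,0,0],[0.006,0,0,0,0,0]]]}}

```text
t: 4.6
tcp_pos: [0.5651, -0.0714, 0.0287]
tool_rot: [-3.142, 0.0, -0.19]
wrist_force: [-2.1, 1.3, -1.2]
grip_width: 0.0883
```

>>> {"name": "send_rows", "arguments": {"targets": [[[0.003,0,0,0,0,0],[0.006,0,0,0,0,0],[0.006,0,0,0,0,0]]]}}

```text
t: 4.85
tcp_pos: [0.5655, -0.0715, 0.0287]
tool_rot: [-3.141, 0.002, -0.191]
wrist_force: [-6.6, 2.1, 0.8]
grip_width: 0.0882
```

>>> {"name": "send_rows", "arguments": {"targets": [[[0.003,0,0,0,0,0],[0.006,0,0,0,0,0],[0.006,0,0,0,0,0]]]}}

```text
t: 5.1
tcp_pos: [0.5656, -0.0715, 0.0286]
tool_rot: [-3.141, 0.005, -0.19]
wrist_force: [-11.3, 1.8, 4.2]
grip_width: 0.0882
```

```bash
python3 - <<'E'
from h import *
s=robot.get_state();print(s['torque'],s['wrist_force'])
plan((-.2,0,.028))
E
```

```text
[ 0.27457409  1.80329937 -0.11983407] [-11.3099566    1.79286145   4.1665994 ]
t 5.1 tcp [ 0.5656 -0.0715  0.0286] chestframe [-0.1091  0.0007  0.0286] F [-11.31   1.79   4.17]
to [ 0.476 -0.055  0.028] rows [-4.545e-01  3.600e-03  5.400e-03 -0.000e+00  1.500e-03  1.000e-04] n 2.180292405676018 0.03817485052125793
```

>>> {"name": "send_rows", "arguments": {"targets": [[[-0.05,0,0,0,0,0],[-0.2,0,0,0,0,0],[-0.35,0,0,0,0,0],[-0.35,0,0,0,0,0],[-0.35,0,0,0,0,0]]]}}

```text
t: 5.52
tcp_pos: [0.499, -0.0589, 0.0294]
tool_rot: [3.141, -0.002, -0.191]
wrist_force: [0.8, -0.1, 1.0]
grip_width: 0.088
```

```bash
python3 - <<'E'
from h import *
plan((-.25,0,.15))
im=robot.capture('side')[:,:,::-1]; cv2.imwrite('pics/s5.png',cv2.resize(im[160:360,280:460],None,fx=3,fy=3,interpolation=2))
im=robot.capture('top')[:,:,::-1]; cv2.imwrite('pics/t5.png',cv2.resize(im[130:280,270:450],None,fx=4,fy=4,interpolation=2))
E
```

```text
t 5.52 tcp [ 0.499  -0.0589  0.0294] chestframe [-0.1769  0.0005  0.0294] F [ 0.75 -0.13  1.  ]
to [ 0.427 -0.046  0.15 ] rows [-3.642e-01  2.600e-03 -6.037e-01  1.000e-04 -7.000e-04 -0.000e+00] n 3.381772051524032 0.01678599798661951
```

View pics/s5.png

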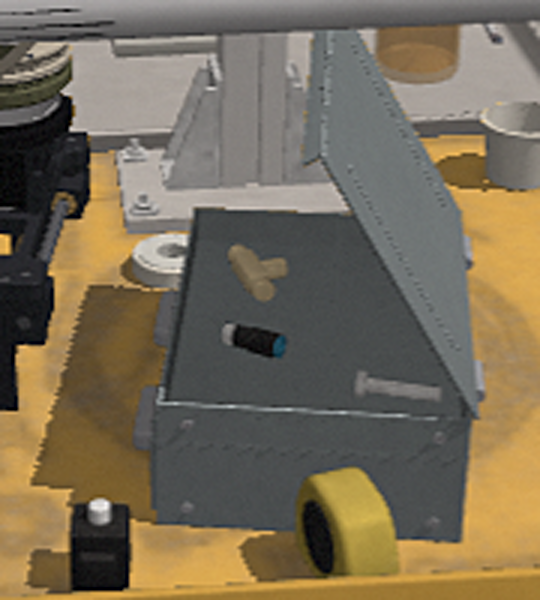

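View pics/t5.png

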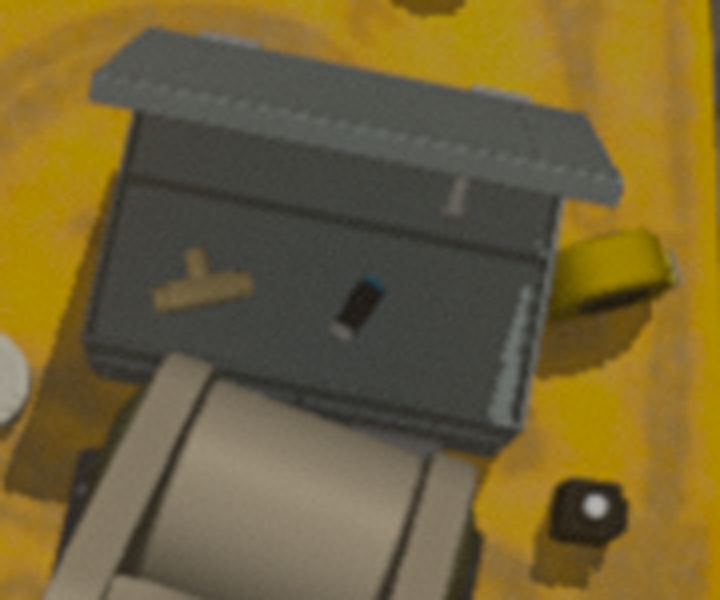

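The side view shows both pulls flush against the body, at crop (165,318) and (145,418). The chest's outline is where it started, for example the front right corner at (158,402). I'll lift the arm back and check from the top before doing the lid.

>>> {"name": "send_rows", "arguments": {"targets": [[[-0.3,0,-0.3,0,0,0],[-0.6,0,-1,0,0,0],[-0.7,0,-1,0,0,0],[-0.7,0,-1,0,0,0],[-0.7,0,-1,0,0,0],[-0.7,0,-1,0,0,0],[-0.7,0,-1,0,0,0],[-0.7,0,-1,0,0,0]]], "gripper": 0}}

```text
t: 6.28
tcp_pos: [0.3624, -0.0327, 0.2305]
tool_rot: [3.14, -0.006, -0.191]
wrist_force: [0.0, 0.6, -0.7]
grip_width: 0.0367
```

```bash
python3 - <<'E'
from h import *
plan((.045,0,.29))
im=robot.capture('top')[:,:,::-1]; cv2.imwrite('pics/t6.png',cv2.resize(im[130:280,270:450],None,fx=4,fy=4,interpolation=2))
E
```

```text
t 6.28 tcp [ 0.3624 -0.0327  0.2305] chestframe [-3.160e-01  3.000e-04  2.305e-01] F [ 0.05  0.63 -0.73]
to [ 0.717 -0.101  0.29 ] rows [ 1.8067e+00  1.8000e-03 -2.8710e-01  4.0000e-04 -1.9000e-03 -0.0000e+00] n 8.773791168855094 0.048307201515139994
```

View pics/t6.png

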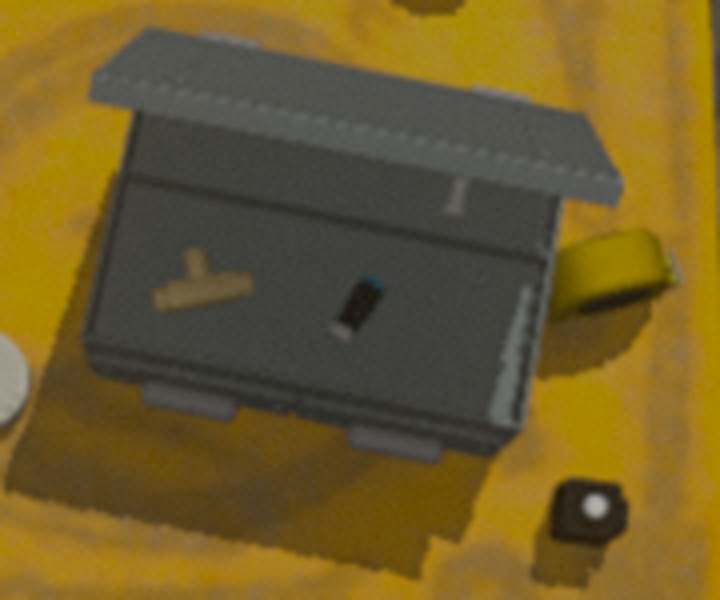

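```bash
python3 - <<'E'
from h import *
for d in (0,.004):
  for y in(.079,.029,-.029,-.079): print(d,y,((proj('top',ch((-.098-d,y,.037)))[0]-[270,130])*4).round(0), ((proj('top',ch((-.098-d,y,.023)))[0]-[270,130])*4).round(0))
E
```

```text
0 0.079 [139. 402.] [140. 407.]
0 0.029 [234. 422.] [234. 426.]
0 -0.029 [346. 445.] [344. 449.]
0 -0.079 [442. 465.] [439. 469.]
0.004 0.079 [137. 409.] [138. 414.]
0.004 0.029 [233. 429.] [232. 434.]
0.004 -0.029 [344. 452.] [342. 456.]
0.004 -0.079 [441. 472.] [437. 476.]
```

The observed pull fronts, left (145,403)–(235,420) and right (350,447)–(440,463), match the prediction for fully home to within 1–2 crop pixels. Next I'll go over the lid, rising first.

>>> {"name": "send_rows", "arguments": {"targets": [[[0.1,0,-0.2,0,0,0],[0.3,0,-0.4,0,0,0],[0.5,0,-0.4,0,0,0],[0.7,0,-0.4,0,0,0],[0.9,0,-0.4,0,0,0],[0.9,0,-0.4,0,0,0],[0.9,0,-0.4,0,0,0]]], "gripper": 0}}

```text
t: 6.92
tcp_pos: [0.5406, -0.067, 0.3052]
tool_rot: [-3.141, 0.005, -0.19]
wrist_force: [0.1, 0.1, -0.2]
grip_width: 0.0007
```

```bash
python3 - <<'E'
from h import *
plan((.045,0,.30))
im=robot.capture('side')[:,:,::-1]; cv2.imwrite('pics/s7.png',im)
E
```

```text
t 6.92 tcp [ 0.5406 -0.067   0.3052] chestframe [-0.1345  0.0004  0.3052] F [ 0.15  0.12 -0.23]
to [ 0.717 -0.101  0.3  ] rows [ 8.978e-01  2.500e-03  2.170e-02 -2.000e-04  1.500e-03  1.000e-04] n 4.307213354243899 0.03837279003836802
```

View pics/s7.png

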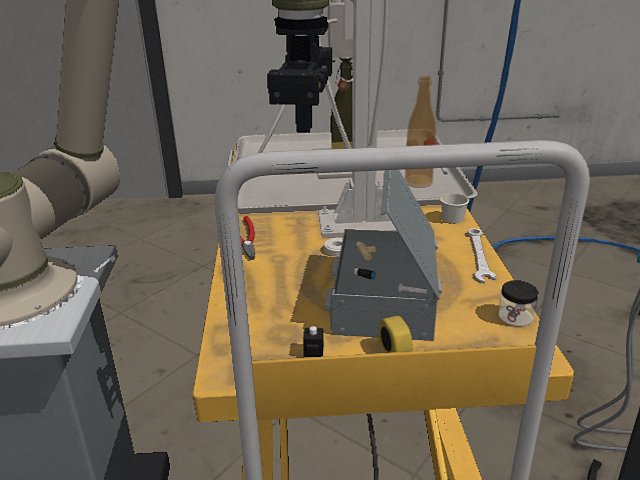

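The shut gripper hangs at (303,130), well above the lid edge at (392,170). Moving over and behind the lid.

>>> {"name": "send_rows", "arguments": {"targets": [[[0.2,0,0,0,0,0],[0.4,0,0,0,0,0],[0.6,0,0,0,0,0],[0.8,0,0,0,0,0],[0.9,0,0,0,0,0],[0.9,0,0,0,0,0],[0.9,0,0,0,0,0]]]}}

```text
t: 7.55
tcp_pos: [0.7145, -0.1004, 0.3073]
tool_rot: [-3.141, 0.002, -0.19]
wrist_force: [-0.3, 1.1, 0.5]
grip_width: 0.0008
```

```bash
python3 - <<'E'
from h import *
plan((.045,0,.215))
im=robot.capture('side')[:,:,::-1]; cv2.imwrite('pics/s8.png',im)
E
```

```text
t 7.55 tcp [ 0.7145 -0.1004  0.3073] chestframe [0.0426 0.0006 0.3073] F [-0.29  1.08  0.49]
to [ 0.717 -0.101  0.215] rows [ 1.300e-02  3.300e-03  4.616e-01 -1.000e-04  7.000e-04  1.000e-04] n 2.2149541594370232 0.017665326850776254
```

View pics/s8.png

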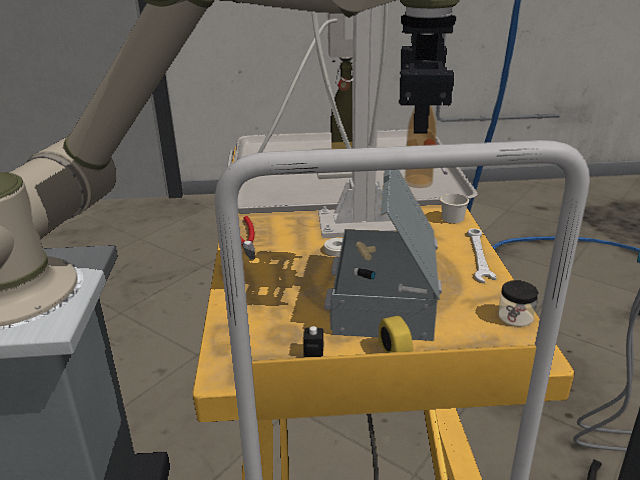

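>>> {"name": "send_rows", "arguments": {"targets": [[[0,0,0.15,0,0,0],[0,0,0.3,0,0,0],[0,0,0.4,0,0,0],[0,0,0.46,0,0,0],[0,0,0.46,0,0,0]]]}}

```text
t: 8.02
tcp_pos: [0.7125, -0.0997, 0.2151]
tool_rot: [-3.141, 0.004, -0.19]
wrist_force: [-0.4, -0.1, -1.4]
grip_width: 0.0003
```

```bash
python3 - <<'E'
from h import *
plan((.021,0,.213))
im=robot.capture('side')[:,:,::-1]; cv2.imwrite('pics/s9.png',cv2.resize(im[80:340,300:560],None,fx=2.3,fy=2.3))
s=.157
for th in (1.07,1,.9,.8,.7,.6,.5,.4,.3,.2,.1,0):
    x=.082-s*np.cos(th)+.003*np.sin(th)+.009; z=.079+s*np.sin(th)+.003*np.cos(th); print(th,round(x,4),round(z,4))
E
```

```text
t 8.02 tcp [ 0.7125 -0.0997  0.2151] chestframe [0.0405 0.0009 0.2151] F [-0.37 -0.15 -1.45]
to [ 0.693 -0.097  0.213] rows [-0.0974  0.0044  0.0108 -0.0002  0.0014  0.0001] n 0.4705151958905059 0.03619675454122296
1.07 0.0183 0.2182
1 0.0087 0.2127
0.9 -0.0042 0.2038
0.8 -0.0162 0.1937
0.7 -0.0271 0.1824
0.6 -0.0369 0.1701
0.5 -0.0453 0.1569
0.4 -0.0524 0.1429
0.3 -0.0581 0.1283
0.2 -0.0623 0.1131
0.1 -0.0649 0.0977
0 -0.066 0.082
```

View pics/s9.png

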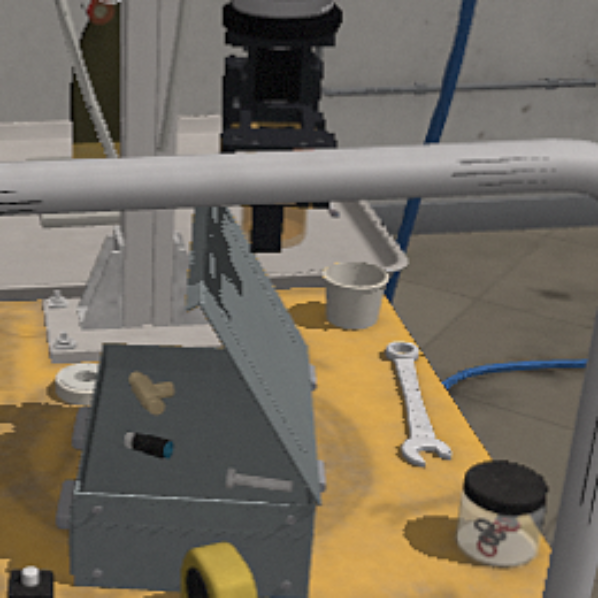

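The fingertip at crop (265,250) is behind the lid and clear of its outer face. Now I'll sweep it along the lid's arc.

>>> {"name": "send_rows", "arguments": {"targets": [[[-0.06,0,0,0,0,0],[-0.11,0,0.005,0,0,0],[-0.16,0,0.012,0,0,0],[-0.19,0,0.034,0,0,0],[-0.223,0,0.056,0,0,0],[-0.254,0,0.08,0,0,0],[-0.283,0,0.107,0,0,0],[-0.283,0,0.107,0,0,0]]]}}

```text
t: 8.73
tcp_pos: [0.6582, -0.0894, 0.1974]
tool_rot: [3.141, -0.002, -0.19]
wrist_force: [-0.1, 0.3, 0.2]
grip_width: 0.0006
```

```bash
python3 - <<'E'
from h import *
plan((-.0369,0,.1701))
im=robot.capture('side')[:,:,::-1]; cv2.imwrite('pics/s10.png',cv2.resize(im[80:340,300:560],None,fx=2.3,fy=2.3))
E
```

```text
t 8.73 tcp [ 0.6582 -0.0894  0.1974] chestframe [-0.0148  0.0008  0.1974] F [-0.08  0.27  0.16]
to [ 0.636 -0.086  0.17 ] rows [-1.108e-01  3.700e-03  1.363e-01  1.000e-04 -7.000e-04  1.000e-04] n 0.8425024209499444 0.018575251085435073
```

View pics/s10.png

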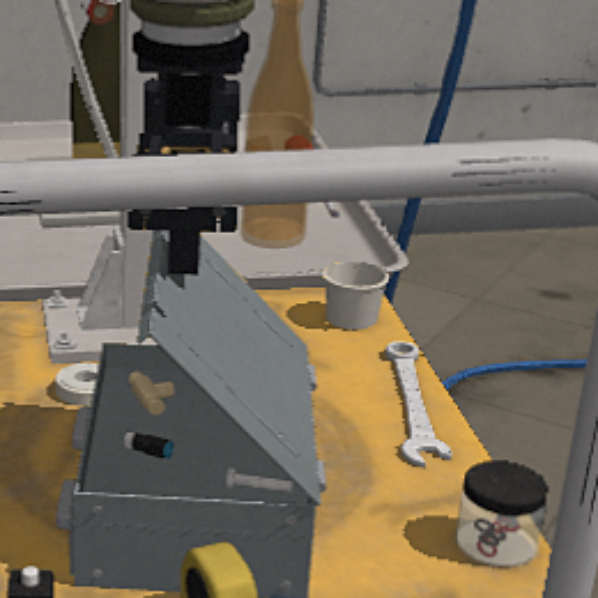

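The lid follows the tip and is now about 0.8 rad open; its free edge is at crop (145,340). Continuing.

>>> {"name": "send_rows", "arguments": {"targets": [[[-0.028,0,0.028,0,0,0],[-0.055,0,0.056,0,0,0],[-0.08,0,0.087,0,0,0],[-0.104,0,0.118,0,0,0],[-0.125,0,0.15,0,0,0],[-0.146,0,0.184,0,0,0],[-0.163,0,0.218,0,0,0],[-0.18,0,0.254,0,0,0]]]}}

```text
t: 9.45
tcp_pos: [0.6236, -0.0828, 0.1444]
tool_rot: [3.142, -0.001, -0.19]
wrist_force: [-0.3, -0.2, 1.3]
grip_width: 0.0005
```

```bash
python3 - <<'E'
from h import *
for p in ((-.0581,0,.1283),(-.0623,0,.1131),(-.0649,0,.0977),(-.066,0,.082)):plan(p)
im=robot.capture('side')[:,:,::-1]; cv2.imwrite('pics/s11.png',cv2.resize(im[80:340,300:560],None,fx=2.3,fy=2.3))
E
```

```text
t 9.45 tcp [ 0.6236 -0.0828  0.1444] chestframe [-0.05    0.0007  0.1444] F [-0.35 -0.21  1.27]
to [ 0.616 -0.082  0.128] rows [-0.0404  0.0033  0.0805  0.     -0.0002  0.0001] n 0.43213233590912054 0.004851616457364146
t 9.45 tcp [ 0.6236 -0.0828  0.1444] chestframe [-0.05    0.0007  0.1444] F [-0.35 -0.21  1.27]
to [ 0.611 -0.081  0.113] rows [-6.140e-02  3.300e-03  1.565e-01  0.000e+00 -2.000e-04  1.000e-04] n 0.8063325626577497 0.004851616457364146
t 9.45 tcp [ 0.6236 -0.0828  0.1444] chestframe [-0.05    0.0007  0.1444] F [-0.35 -0.21  1.27]
to [ 0.609 -0.081  0.098] rows [-7.450e-02  3.300e-03  2.335e-01  0.000e+00 -2.000e-04  1.000e-04] n 1.1753785952344897 0.004851616457364146
t 9.45 tcp [ 0.6236 -0.0828  0.1444] chestframe [-0.05    0.0007  0.1444] F [-0.35 -0.21  1.27]
to [ 0.608 -0.08   0.082] rows [-8.00e-02  3.30e-03  3.12e-01  0.00e+00 -2.00e-04  1.00e-04] n 1.5446817348494966 0.004851616457364146
```

View pics/s11.png

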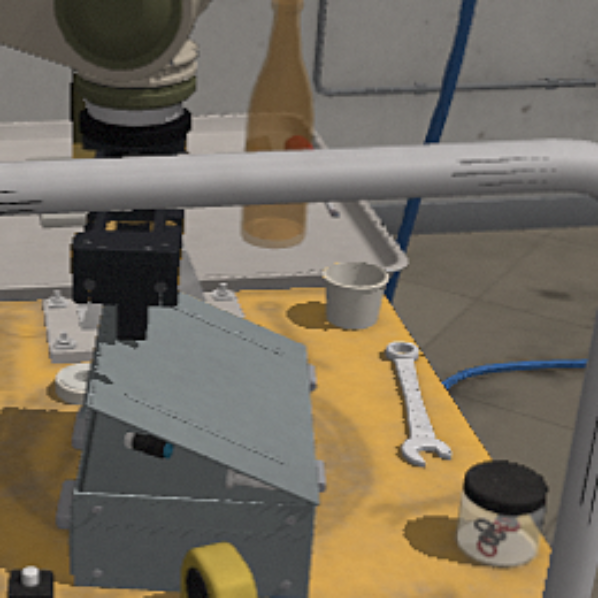

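The lid is down to about 0.4 rad. Continuing to just above shut.

>>> {"name": "send_rows", "arguments": {"targets": [[[-0.022,0,0.04,0,0,0],[-0.04,0,0.08,0,0,0],[-0.05,0,0.12,0,0,0],[-0.06,0,0.156,0,0,0],[-0.068,0,0.195,0,0,0],[-0.072,0,0.225,0,0,0],[-0.075,0,0.25,0,0,0],[-0.075,0,0.25,0,0,0]]]}}

```text
t: 10.17
tcp_pos: [0.6086, -0.0798, 0.0933]
tool_rot: [-3.141, 0.002, -0.19]
wrist_force: [-0.2, 0.4, -0.2]
grip_width: 0.0007
```

>>> {"name": "send_rows", "arguments": {"targets": [[[-0.001,0,0.012,0,0,0],[-0.002,0,0.024,0,0,0],[-0.002,0,0.03,0,0,0],[-0.002,0,0.03,0,0,0]]]}}

```text
t: 10.5
tcp_pos: [0.6086, -0.0798, 0.0884]
tool_rot: [-3.142, 0.0, -0.19]
wrist_force: [0.3, 0.4, 1.3]
grip_width: 0.0005
```

>>> {"name": "send_rows", "arguments": {"targets": [[[0,0,0.006,0,0,0],[0,0,0.012,0,0,0],[0,0,0.012,0,0,0]]]}}

```text
t: 10.75
tcp_pos: [0.6086, -0.0799, 0.086]
tool_rot: [-3.142, 0.0, -0.19]
wrist_force: [0.1, -0.4, 0.1]
grip_width: 0.0001
```

>>> {"name": "send_rows", "arguments": {"targets": [[[0,0,0.006,0,0,0],[0,0,0.012,0,0,0],[0,0,0.012,0,0,0]]]}}

```text
t: 11.0
tcp_pos: [0.6087, -0.0799, 0.0835]
tool_rot: [-3.142, 0.0, -0.19]
wrist_force: [1.0, -0.2, 0.0]
grip_width: 0.0008
```

>>> {"name": "send_rows", "arguments": {"targets": [[[0,0,0.005,0,0,0],[0,0,0.008,0,0,0],[0,0,0.008,0,0,0]]]}}

```text
t: 11.25
tcp_pos: [0.6087, -0.0799, 0.0824]
tool_rot: [3.142, -0.0, -0.19]
wrist_force: [-1.2, 0.5, 2.5]
grip_width: 0.0007
```

>>> {"name": "send_rows", "arguments": {"targets": [[[0,0,0.005,0,0,0],[0,0,0.008,0,0,0],[0,0,0.008,0,0,0]]]}}

```text
t: 11.5
tcp_pos: [0.6087, -0.0799, 0.0822]
tool_rot: [3.141, -0.001, -0.19]
wrist_force: [-5.4, 1.8, 14.5]
grip_width: 0.0003
```

A firm stop at 82.2 mm with 14.5 N, which is the shut height. Retracting straight up.

>>> {"name": "send_rows", "arguments": {"targets": [[[0,0,-0.03,0,0,0],[0,0,-0.15,0,0,0],[-0.1,0,-0.4,0,0,0],[-0.3,0,-0.7,0,0,0],[-0.6,0,-0.9,0,0,0],[-0.9,0,-0.9,0,0,0],[-0.9,0,-0.9,0,0,0],[-0.9,0,-0.9,0,0,0]]]}}

```text
t: 12.17
tcp_pos: [0.43, -0.0453, 0.2613]
tool_rot: [3.142, -0.001, -0.19]
wrist_force: [0.0, -0.0, 1.1]
grip_width: 0.0004
```

>>> {"name": "send_rows", "arguments": {"targets": [[[-0.2,0,0,0,0,0],[-0.3,0,0,0,0,0],[-0.3,0,0,0,0,0],[-0.3,0,0,0,0,0]]]}}

```text
t: 12.5
tcp_pos: [0.3729, -0.0345, 0.2611]
tool_rot: [3.141, -0.002, -0.191]
wrist_force: [0.9, -0.8, -0.1]
grip_width: 0.0005
```

```bash
python3 - <<'E'
from h import *
s=robot.get_state();print(s['t'],s['tcp_pos'],s['wrist_force'])
a=robot.capture('side')[:,:,::-1];b=robot.capture('top')[:,:,::-1]
cv2.imwrite('pics/s12.png',cv2.resize(a[160:360,280:460],None,fx=3,fy=3,interpolation=2))
cv2.imwrite('pics/t12.png',cv2.resize(b[130:280,270:450],None,fx=4,fy=4,interpolation=2))
for n,im in(('side',a),('top',b)):
    o=cv2.imread(f'pics/{n}0.png'); d=cv2.absdiff(o,np.ascontiguousarray(im)).max(2)
    cv2.imwrite(f'pics/d_{n}.png',d)
for y in(.113,-.113):
    print(y,[((proj('top',ch((-.087,y,z)))[0]-[270,130])*4).round(0) for z in(.082,.0886)],[((proj('side',ch((-.087,y,z)))[0]-[280,160])*3).round(0) for z in (.082,.0886)])
E
```

```text
12.5 [ 0.3728871  -0.03445415  0.26105333] [ 0.90873559 -0.82688257 -0.10738986]
0.113 [array([ 72., 349.]), array([ 71., 346.])] [array([186., 198.]), array([186., 189.])]
-0.113 [array([527., 443.]), array([530., 441.])] [array([146., 398.]), array([145., 387.])]
```

View pics/s12.png

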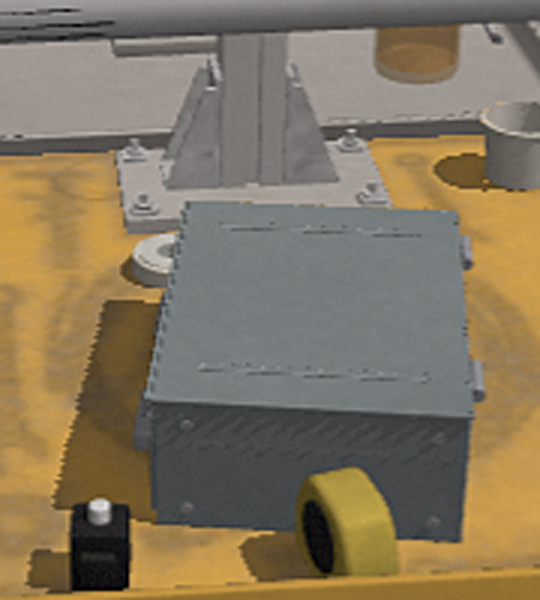

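View pics/t12.png

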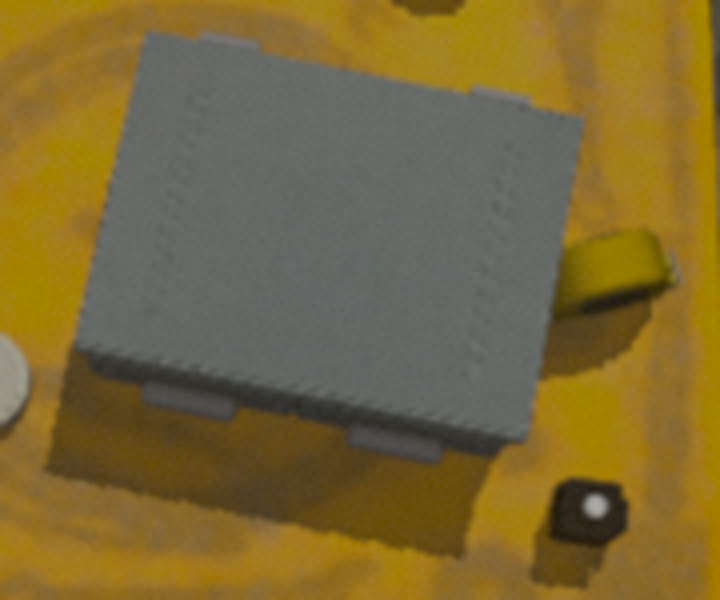

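View pics/d_top.png

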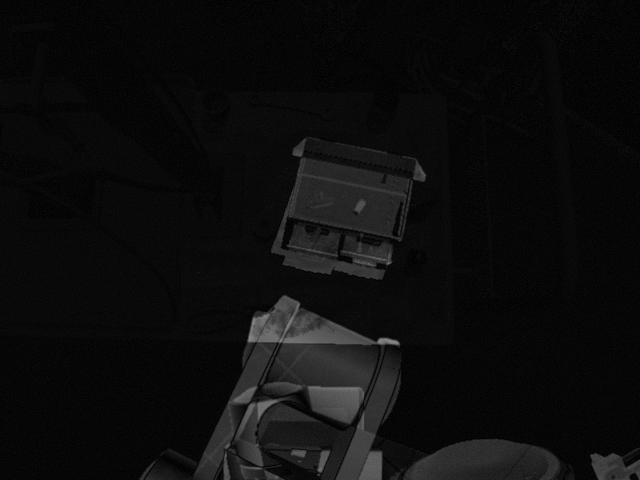

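In the side view the lid lies flat, its front right corner at about (148,402) against (146,398) predicted for shut and (145,387) for 0.04 rad open. Both pulls are flush in the top view. The difference image shows no change at the bystanders or the chest's base.

```bash
python3 -c "
from rig import robot
print(robot.sign_off())"
```

```text
the job is handed in; nothing more can be done
None
```

Both drawers are fully home and the lid is shut; I handed the job in at about 12.6 s. No verdict was reported.

- **Drawers:** I pushed both pulls together with the open fingertips until they met their stops at about 11 N. The top view then showed the pull fronts within 1–2 enlarged pixels of the fully home position, with the lid still up at about 1.07 rad by my fit.
- **Lid:** I swept it down along its arc with the shut fingertips until it stopped firmly at 82.2 mm with 14.5 N, which matches the 82 mm shut height. In the last side view its front corner sits where a shut lid should be.
- **Chest and other things:** comparing the last top picture with the first showed no visible movement of the chest's base, tape measure, coil, thread tape or pliers. The arm ended clear of everything.
- **Disagreements:** the drawer stop came about 2 mm sooner than my fit of the chest's position predicted, which is within the calibration error. No check failed.

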